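# Take one vial from under the shaker's hold-down bar

## Task

The blue-capped sample on the vial shaker is ready, the others must go on shaking. Work the hold-down bar with the red handle out of its two slotted end brackets and lay it aside, take the blue-capped vial out, keeping it upright, and stand it in the free part of the black tray, then put the bar back fully home in both brackets, behind the lips. Leave the other vials in their wells and everything else where it stands.

Things in the scene. Friction and masses are not known exactly. Their poses are not given: they have to be found in the camera images.
- shaker: Bench-top vial shaker, white housing, 250 mm along its y, 150 mm along x, black control panel on its front (-x, towards the robot); it does not move. Origin at the centre of its underside, z up. On its platform: a blue rack and, at either end (y = -105 and +105 mm), an upright steel bracket 5 mm thick, its top at z = 158 mm. The bar lies in both brackets.
- rack_floor (a point): Point on the shaker at x = 0, y = 0, z = 68 mm (axes as the shaker's): middle of the blue rack, at the height of the floor of its four wells, which stand in a row along y at -54, -18, +18 and +54 mm from here. Wells 23 mm wide and 20 mm deep (rack top 20 mm above this point). Rack 46 mm deep (x), 160 mm long (y).
- seat_left (a point): Left (+y) bracket: centre of the seat's floor, at x = 0, y = 105, z = 126 mm of the shaker, axes as the shaker's. Slot seen from here: seat 14 mm wide (x -7 to +7), wall behind it; a lip hangs over it, underside 16 mm up; in front a 4 mm step up at x = -7 to the entry floor (x -21 to -7); above that the mouth, open at the top, 15 mm wide (x -21 to -6), lip behind, prong in front, tops 32 mm up, flared from 24.
- seat_right (a point): Right (-y) bracket: centre of the seat's floor, at x = 0, y = -105, z = 126 mm of the shaker; the slot is the same as the left one. Way out for the bar: up 4 to 8 mm (best 6), 13.5 mm towards -x, then straight up 35 mm or more. Way in: the reverse, down to the entry floor at x = -13.5, up to 4 mm above this floor back (+x) below the lips, then down into the seats.
- bar_home (a point): Point on the shaker at x = 0, y = 0, z = 122 mm, axes as the shaker's: where the bar's origin is when the bar is home in both seats (play 2 mm either way in x, 3.5 mm in y). Its underside is then 2 mm above the highest caps.
- bar: Loose hold-down bar along its y, 0.11 to 0.23 kg: 16 mm wide (x), 198 mm long, z 0 to 13 mm, rubber strip below; at each end a steel tongue 10 mm wide, z 4 to 12 mm, reaches to y = -115 and +115 mm and rests in a bracket. Red handle on top in the middle: 16 mm wide (x, flush with the bar), 56 mm long (y), z 13 to 38 mm. Origin: centre of its underside. Same either way round; stands on its underside.
- vial_blue: The finished sample: sample vial, glass body 20 mm in diameter with a 22 mm screw cap that is its top 11 mm; origin at the centre of its underside, z up. Mass about 25 g. Blue cap, 52 mm high. At the start in any one of the four wells.
- vial_black: Black-capped sample vial, glass body 20 mm in diameter with a 22 mm screw cap that is its top 11 mm; origin at the centre of its underside, z up. Mass about 25 g. 52 mm high. In another well; it stays there.
- vial_white: White-capped sample vial, glass body 20 mm in diameter with a 22 mm screw cap that is its top 11 mm; origin at the centre of its underside, z up. Mass about 25 g. 48 mm high, beige contents. In another well; it stays there.
- vial_grey: White-capped sample vial, glass body 20 mm in diameter with a 22 mm screw cap that is its top 11 mm; origin at the centre of its underside, z up. Mass about 25 g. 48 mm high, grey contents. In another well; it stays there.
- tray: Shallow black open tray, 250 mm along its x, 84 mm along its y, walls 2 mm thick and 26 mm high, inner floor at z = 2 mm; it does not move. Origin at the centre of its underside, z up. Its far part (x > 30 mm) holds a dropper bottle and a canister; the near part (x from -115 to +20 mm) is free.
- dropper_bottle: Brown dropper bottle 33x32x84 mm standing in the tray; a bystander, loose. Origin at the centre of its underside
- objective_can: Black canister with a grey-blue lid, 40 mm in diameter, 51 mm high, standing in the tray; a bystander, loose. Origin at the centre of its underside
- mouse: Red and black computer mouse 103x59x39 mm at the right; a bystander, loose. Origin at the centre of its underside
- tweezers: Steel tweezers 123 mm long lying at the right; a bystander, loose. Origin at the centre of its underside
- petri_dish: Clear dish 60 mm in diameter, 13 mm high, at the left front; a bystander, loose. Origin at the centre of its underside
- eyepiece: Black eyepiece 33 mm in diameter, 45 mm high, in front of the laptop; a bystander, loose. Origin at the centre of its underside
- objective: White microscope objective with a yellow ring, 24 mm in diameter, 36 mm high, behind the shaker; a bystander, loose. Origin at the centre of its underside

How it is judged (in metres and radians):
On the way, in this order (a step that is already met when the one before it is completed fails the run):
1. the hold-down bar is out of both brackets and away from the shaker's rack ((z of bar in the frame of shaker above 0.165 m or z of bar in the frame of shaker below 0.1 m or x of bar in the frame of shaker below -0.06 m)), for 0.2 s.
2. the blue-capped vial stands upright in the tray, let go (x of vial_blue in the frame of tray between -0.115 and 0.115 m and y of vial_blue in the frame of tray between -0.033 and 0.033 m and z of vial_blue in the frame of tray below 0.006 m and angle between vial_blue's own z axis and vertical below 0.1 rad and linear speed of vial_blue below 0.02 m/s and contact force between vial_blue and the fingers below 0.05 N), for 0.2 s.
At the end, for the whole second after the job is handed in: Bar home in both brackets (5 mm in x, 7 mm in y, 1.8 mm in height, parallel to 0.04 rad, level to 0.08 rad) and at rest; blue-capped vial at rest on the tray floor, within 0.1 rad of upright; the other vials within 12 mm of their start and 0.2 rad of upright (x of bar in the frame of shaker between -0.005 and 0.005 m and y of bar in the frame of shaker between -0.007 and 0.007 m and z of bar in the frame of shaker between 0.12 and 0.1238 m and angle between bar's own z axis and vertical below 0.08 rad and angle between the y axis of bar and the y axis of shaker, either way round below 0.04 rad and linear speed of each of bar, vial_blue below 0.02 m/s and x of vial_blue in the frame of tray between -0.115 and 0.115 m and y of vial_blue in the frame of tray between -0.033 and 0.033 m and z of vial_blue in the frame of tray below 0.006 m and angle between vial_blue's own z axis and vertical below 0.1 rad and distance of each of vial_black, vial_white, vial_grey from where it was at the start of the episode below 0.012 m and angle between each of vial_black, vial_white, vial_grey's own z axis and vertical below 0.2 rad); the robot touches nothing.
It fails at once if the blue-capped vial is tipped by more than 45 degrees (angle between vial_blue's own z axis and vertical above 0.785 rad).
It fails at once if another vial is pulled out of its well (moved more than 25 mm) (distance of any of vial_black, vial_white, vial_grey from where it was at the start of the episode above 0.025 m).
It fails at once if a bystander (dropper bottle, canister, mouse, tweezers, dish, eyepiece, objective) is moved by more than 30 mm (distance of any of dropper_bottle, objective_can, mouse, tweezers, petri_dish, eyepiece, objective from where it was at the start of the episode above 0.03 m).
It also fails if it takes over 72 s, if anything falls off the work surface, if the arm or the gripper's body presses on something with over 40 N, if the wrist force passes 120 N, or if a joint passes its speed limit or range.

## Robot

A 6-joint arm with a two-finger parallel gripper is mounted at the origin on a cart in front of the work surface, level with it; the furniture and walls round the work are solid. World frame = base frame: x ahead of the robot, y to its left, z up, the work surface at z = 0. Lengths are in mm, angles in rad, forces in N, time in s.
With the tool pointing down it reaches from about 325 to 775 mm from the base axis. Payload 9.3 kg.
Tool frame: the origin (TCP) lies between the finger pads; the fingertips stand 25 mm ahead of it and the grasp point (between the pads) lies 6 mm ahead of it; z points along the fingers, y is the line along which they close (so a half turn about z gives the same grasp; the last joint's range is limited). The gripper opens to 85 mm and grips with 20 to 120 N. Pads are 22 mm wide; open, the fingers measure 114 mm over their backs; the gripper's body (76 mm by 85 mm) begins 54 mm behind the grasp point. The pads swing forward as they close: fully open they stand 13 mm farther back than shut.
Start: joints at [1.071, 0.259, 0.021, 1.334, 0, 1.418], TCP at [186.941, 517.252, 227.279] pointing down, gripper open.
Joint ranges: [-3.04, 3.04], [-0.91, 1.82], [-1.04, 1.36], [-1.92, 1.95], [-1.52, 1.45], [-3.14, 3.14]. Speed limits (rad/s): [2.22, 2.22, 2.79, 3.14, 3.14, 3.14].

## Interface

Orientations are given as [roll, pitch, yaw] about the fixed x, y, z axes, in that order (R = Rz(yaw) Ry(pitch) Rx(roll)).
In Python, from rig import manip, vision, workorder, spotter gives the robot as it stands.
- The arm moves only by the tool apply_moves, never from a script. Its argument "commands" is a list of rows, each an object with "linear": the shift along the tool's x, y, z in m, a list of three; "rot": the turn, a rotation vector about the tool's x, y, z in rad, a list of three; "jaw": the opening, from 0 (shut) to 1 (fully open). In form: [{"linear": [x, y, z], "rot": [rx, ry, rz], "jaw": jaw}, ...]. A call has 1 to 20 rows; each row shifts and turns the commanded pose from where the row before left it, along the tool's axes as they then stand; what a row does not reach is not made up. A row lasts 1/8 s, in which the tool goes at most 62.5 mm and 10.7 degrees, less where a joint would pass 70% of its speed; a pose out of reach is approached as far as the arm can. A call is refused whole if a number of a shift passes 0.0625 or a number of a turn 0.188, either way. A call with a gripper value outside its range is refused whole. The fingers move at their own pace and stop on an object; "newtons" is the grip in N (left out, the last holds). Time passes only in rows, so rows that do not move let the fingers close. It gives the time, the measured TCP pose, the force, the opening and the grip force at its end, in the units of the state.
- manip.observe(): the state, without advancing time (a new reading comes with each control period).
- vision.capture(name): name is "scene" or "top"; returns the picture (400x640x3 uint8, red, green, blue); there is no depth.
- vision.camera_info(name): a dict with "intrinsics" (3x3 intrinsics, pixels), "k1" (the pictures are not rectified: a ray, as slopes to the right and down, at radius r is drawn at 1 + k1 r^2 times it, then the intrinsics apply), "R" (3x3) and "t" (3): a world point X has camera coordinates R X + t. Camera axes: x right, y down, z forward; pixel columns grow to the right and rows downward; lengths in mm; the calibration is good to about 2 mm. A picture is of the moment at which its call begins. camera_info takes no time and is no camera call.
- workorder.finish_job(): hands the job in; it is judged then, once.
Trained networks look in the newest picture that a camera, given by its name, has taken for a name from the list of things; names that differ only in an ending like _2 or _b are one class to them, and where a whole thing is asked for, a point or a joint stands for the part that bears it (a point fixed in the world has none). Each returns a list of dicts, best first, with "conf" (0 to 1); they miss things now and then, are a little off and sometimes report something else, mostly with a low value. They report only what shows in the picture. A call takes as long as a camera call.
- spotter.search_frame(camera, thing): "position" ([x, y, z] in mm, in world coordinates, good to about 4 mm: the middle of the surface that is visible of it).
- spotter.tip_of(camera, thing): "position" ([x, y, z] in mm, in world coordinates, good to about 4 mm: a listed point, or the origin of a listed thing).
The state is a dict: "t": time; "qpos": joint angles; "joint_vel": joint speeds; "tau": joint torques, N m; "position": TCP position; "tool_rot": TCP orientation; "contact_force": force on the tool from outside, world axes, zero at the start; "moment": the same for the moment, N m; "width": finger opening in mm; "grip_force": force on a finger pad.
Only numpy, scipy, OpenCV 4.12 (cv2) and the standard library are available. Lean on these libraries where they do the work, as an engineer would, in place of code of your own. Each camera call takes 0.05 s, during which the arm holds its last target. There are 200 camera calls.

## Working session

There is one attempt and no reset: what is moved stays moved. The work goes in short steps, Python scripts to look and compute and a tool call to move; the robot and the scene stay as the last step left them, time stands still between calls to the robot, and variables do not carry over. Pictures are saved under pics/ and viewed, at most 10 in all, crops included, and the job is handed in when it is done.

Besides the shell and the picture viewer there is one more tool, called after "Emit:" as name([rows], argument=value, ...), one row to a line, values as JSON. apply_moves: Moves the arm, as the interface text tells. Its arguments: {"type":"object","properties":{"commands":{"type":"array"},"newtons":{"type":"number"}},"required":["commands"]}

```bash
mkdir -p pics; ls; python3 - <<'E'
from rig import manip, vision, workorder, spotter
import cv2,numpy as np
s=manip.observe();print(s)
for c in("scene","top"):
    im=vision.capture(c);cv2.imwrite(f"pics/{c}0.png",im[:,:,::-1])
    i=vision.camera_info(c);print(c,i)
    for n in("bar","bar_home","seat_left","seat_right","rack_floor","shaker","vial_blue","vial_black","vial_white","vial_grey","tray"):
        r=spotter.tip_of(c,n)
        print(n,[(np.round(d["position"],1).tolist(),round(d["conf"],2)) for d in r[:2]])
E
```

```text
pics
{'t': 0.0, 'qpos': array([ 1.07138833e+00,  2.59207974e-01,  2.07423118e-02,  1.33370302e+00,
       -1.30873294e-05,  1.41818089e+00]), 'joint_vel': array([-0.00042994, -0.00045928, -0.00018297, -0.00057809, -0.00037474,
       -0.00165936]), 'tau': array([ 2.47856588e-04, -5.55635762e+01,  3.44532359e+01,  1.38595118e-02,
       -5.03440856e-05, -2.00864758e-05]), 'position': array([186.80891987, 516.98950246, 226.64994662]), 'tool_rot': array([-3.14023426e+00, -1.95695765e-04,  2.79479997e+00]), 'contact_force': array([ 0.55735248,  0.28911702, -0.7378071 ]), 'moment': array([-0.01638379,  0.02279201, -0.01219083]), 'grip_force': 0.0, 'width': 85.62073331424182}
scene {'intrinsics': array([[371.20065846,   0.        , 314.62447794],
       [  0.        , 371.20065846, 200.43977135],
       [  0.        ,   0.        ,   1.        ]]), 'k1': -0.022116473299601005, 'R': array([[ 0.82876309, -0.55939903,  0.01498222],
       [-0.22506173, -0.35770771, -0.90630702],
       [ 0.51234652,  0.74774188, -0.42235427]]), 't': array([-494.01446548,  187.79146206, 1073.28118174])}
bar [(
[... 628 characters left out ...]
 , 192.19280188],
       [  0.        ,   0.        ,   1.        ]]), 'k1': -0.06114404086450219, 'R': array([[-0.02570393, -0.99950234, -0.01828622],
       [-0.99609588,  0.02715311, -0.0839982 ],
       [ 0.08445293,  0.01605574, -0.99629811]]), 't': array([ -10.37444858,  580.99296813, 1466.33316711])}
bar [([533.5, 140.9, 120.9], 0.65)]
bar_home [([532.5, 140.1, 118.8], 0.64)]
seat_left [([555.8, 242.0, 127.5], 0.8), ([513.9, 33.8, 127.6], 0.74)]
seat_right [([513.8, 36.6, 124.2], 0.75), ([536.6, 140.9, -3.0], 0.22)]
rack_floor []
shaker [([532.7, 138.5, 68.9], 0.71), ([534.2, 143.0, -1.1], 0.62)]
vial_blue []
vial_black []
vial_white []
vial_grey []
tray [([534.6, -263.3, 1.9], 0.68)]
```

```bash
python3 - <<'E'
import cv2
a=cv2.imread("pics/scene0.png");b=cv2.imread("pics/top0.png")
cv2.imwrite("pics/s0.png",cv2.resize(a,(800,500),interpolation=cv2.INTER_CUBIC))
cv2.imwrite("pics/t0.png",cv2.resize(b,(800,500),interpolation=cv2.INTER_CUBIC))
E
```

```text
(no output)
```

View pics/s0.png

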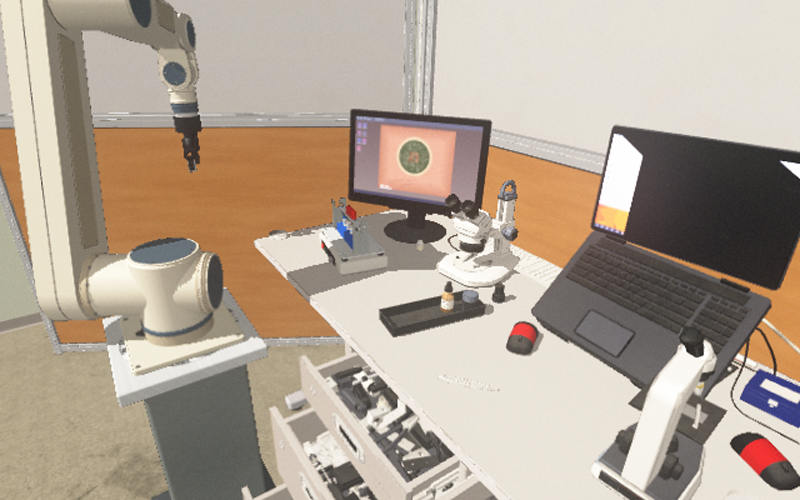

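View pics/t0.png

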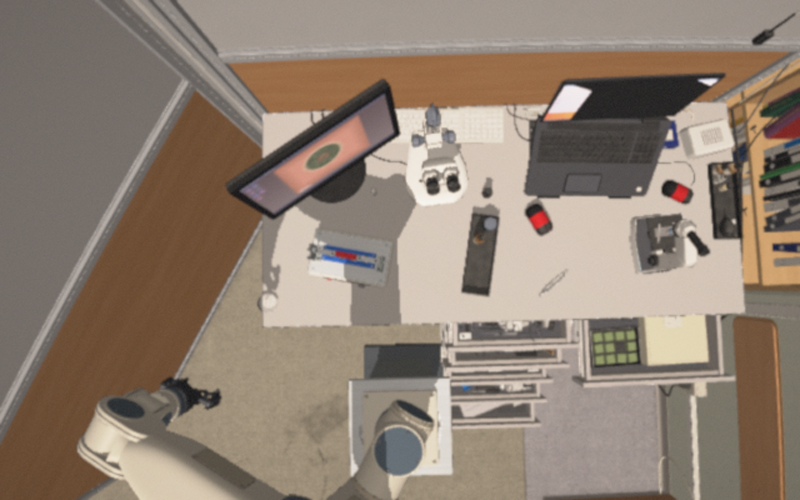

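The scene view shows the shaker near (355,240) and the tray near (432,312). The top view shows the shaker at (350,258), the tray at (480,252) and the dish at (268,300). I'll refine with a zoomed crop and model reprojection.

```bash
cat > h.py <<'E'
from rig import manip, vision, workorder, spotter
import cv2,numpy as np
def proj(c,P):
    i=vision.camera_info(c);P=np.atleast_2d(P).astype(float)
    X=P@i["R"].T+i["t"];n=X[:,:2]/X[:,2:];r=(n**2).sum(1,keepdims=True);n=n*(1+i["k1"]*r)
    K=i["intrinsics"];return n*[K[0,0],K[1,1]]+K[:2,2]
def fr(x,y,yaw,L):
    L=np.atleast_2d(L).astype(float);c,s=np.cos(yaw),np.sin(yaw)
    return np.c_[x+c*L[:,0]-s*L[:,1],y+s*L[:,0]+c*L[:,1],L[:,2]]
def lay(c,im,sets,x0,y0,w,h,k):
    v=cv2.resize(im[y0:y0+h,x0:x0+w],None,fx=k,fy=k,interpolation=cv2.INTER_CUBIC)[:,:,::-1].copy()
    for P,col in sets:
        q=((proj(c,P)-[x0,y0]+.5)*k).astype(int);cv2.polylines(v,[q.reshape(-1,1,2)],True,col,1)
    return v
def box(x0,x1,y0,y1,z): return [[x0,y0,z],[x1,y0,z],[x1,y1,z],[x0,y1,z]]
E
python3 - <<'E'
from h import *
S=(534.3,140.5,-.195);T=(534.5,-265.5,-.07)
ss=[(fr(*S,box(-75,75,-125,125,0)),(0,255,0)),(fr(*S,box(-8,8,-28,28,160)),(0,255,255)),(fr(*S,box(-23,23,-80,80,88)),(255,255,0)),
 (fr(*T,box(-125,125,-42,42,26)),(255,0,255))]
out=[]
for c,b in(("scene",(250,150,150,120)),("top",(170,120,240,130))):
    im=cv2.imread(f"pics/{c}0.png")[:,:,::-1]
    k=3.3 if c=="top" else 2.4
    a=lay(c,im,ss,*b,k);out.append(np.pad(a,((0,0),(0,800-a.shape[1]),(0,0))))
    # red & blue centroids
o=np.vstack(out)[:600]
v=lay("scene",im:=cv2.imread("pics/scene0.png")[:,:,::-1],[],255,150,60,70,4)
o[:280,400:640]=v
cv2.imwrite("pics/c0.png",o)
top=cv2.imread("pics/top0.png").astype(int)[120:240,170:320]
for n,m in(("red",(top[...,2]>top[...,1]+60)&(top[...,2]>top[...,0]+60)),("blue",(top[...,0]>top[...,2]+50))):
    y,x=np.nonzero(m);print(n,len(x),x.mean()+170,y.mean()+120,np.linalg.eigh(np.cov(x,y))[1][:,1])
print(proj("top",fr(*S,[[0,0,160],[0,80,88],[0,-80,88]])))
for n in("petri_dish","dropper_bottle","objective_can"):
    print(n,[(np.round(d["position"],1).tolist(),round(d["conf"],2)) for d in spotter.tip_of("top",n)[:2]])
print(proj("top",[[350,140,0],[400,140,0],[350,-265,0]]))
E
```

```text
red 391 252.06649616368287 145.0613810741688 [0.39379146 0.91919981]
blue 199 277.1005025125628 205.45226130653265 [-0.99058728 -0.1368826 ]
[[275.58869829 203.16267051]
 [257.49286733 200.65623665]
 [299.22039863 207.79976496]]
petri_dish [([513.2, 35.1, 122.4], 0.63), ([396.7, 414.6, 4.9], 0.61)]
dropper_bottle [([581.2, -262.6, 2.7], 0.6), ([510.8, 35.8, 125.3], 0.39)]
objective_can []
[[282.21016171 251.93234462]
 [281.97603741 239.22808092]
 [384.8267743  249.35073821]]
```

View pics/c0.png

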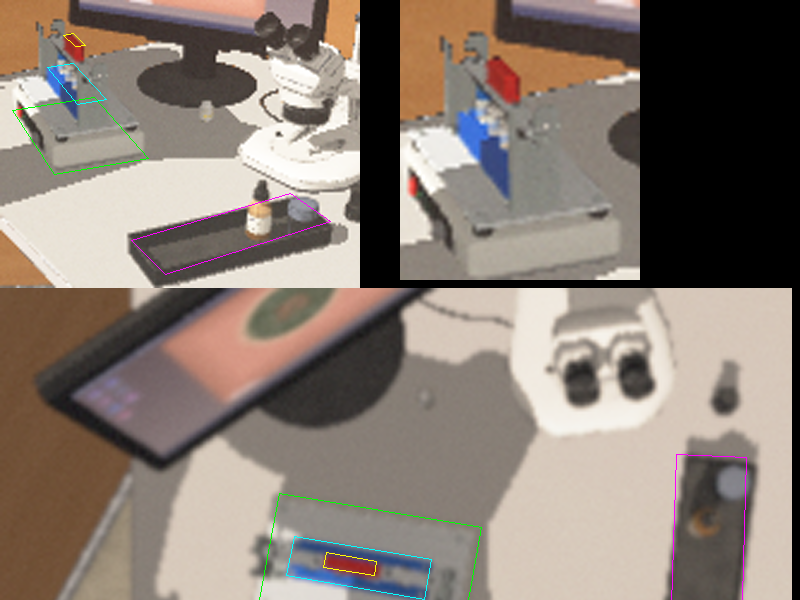

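The overlays fit to within a few mm: the handle is at top-crop (350,565) and the tray outline matches. Next I'll do a finer fit of the handle.

```bash
python3 - <<'E'
from h import *
from scipy.optimize import least_squares
def red(c,x0,y0,w,h):
    t=cv2.imread(f"pics/{c}0.png").astype(int)[y0:y0+h,x0:x0+w]
    W=np.clip(t[...,2]-np.maximum(t[...,1],t[...,0])-30,0,80)
    yy,xx=np.mgrid[y0:y0+h,x0:x0+w];x=(xx*W).sum()/W.sum();y=(yy*W).sum()/W.sum()
    C=np.cov(xx.ravel(),yy.ravel(),fweights=W.ravel());e=np.linalg.eigh(C)[1][:,1]
    return np.array([x,y]),e,W.sum()/80
t,e,n=red("top",255,190,45,25);s,es,n2=red("scene",262,155,30,22)
print(t,e,n,s,n2)
for S in((534.3,140.5,-.195),(534.3,140.5,-.22),(534.3,140.5,-.17)):
    q=proj("top",fr(*S,[[0,-28,160],[0,28,160]]));d=(q[0]-q[1]);print(q.mean(0),d/np.linalg.norm(d))
# visible handle centroid: top face in top; scene: approximates whole hull
def hull(c,S):
    P=fr(*S,box(-8,8,-28,28,160)+box(-8,8,-28,28,135));h=cv2.convexHull(proj(c,P).astype(np.float32));m=cv2.moments(h);return np.array([m["m10"],m["m01"]])/m["m00"],m["m00"]
f=lambda v:np.r_[hull("top",(v[0],v[1],-.195))[0]-t,(hull("scene",(v[0],v[1],-.195))[0]-s)]
r=least_squares(f,[534,140],diff_step=1e-3);print(r.x,r.fun,hull("top",(534,140,-.195)),hull("scene",(534,140,-.195)))
# TCP path geometry
for yaw in (-.195,):
    print(fr(534,140.5,yaw,[[0,0,0],[0,54,0],[-135,-20,0]]))
E
```

```text
[276.27133989 203.97206415] [-0.98165307 -0.19067575] 48.325 [277.14523732 166.09533485] 153.8
[275.59728953 203.16364656] [0.9856648  0.16871544]
[275.5975416  203.16388835] [0.98110719 0.19346492]
[275.59702561 203.16341787] [0.98959656 0.14387024]
[529.12091018 145.60416625] [-1.64151079  0.82480933  1.60961437  3.18796787] (array([276.15826672, 203.40318611]), 76.47987391636707) (array([280.6284825 , 169.48672095]), 76.50023455638438)
[[534.         140.5          0.        ]
 [544.46339289 193.47657416   0.        ]
 [397.68323391 147.03752883   0.        ]]
```

Emit:
apply_moves([
  {"linear":[0,0,0],"rot":[0,0,0.1786],"jaw":0.6},
  {"linear":[0,0,0],"rot":[0,0,0.1786],"jaw":0.6},
  {"linear":[0,0,0],"rot":[0,0,0.1786],"jaw":0.6},
  {"linear":[0,0,0],"rot":[0,0,0.1786],"jaw":0.6},
  {"linear":[0,0,0],"rot":[0,0,0.1786],"jaw":0.6},
  {"linear":[0,0,0],"rot":[0,0,0.1786],"jaw":0.6},
  {"linear":[0,0,0],"rot":[0,0,0.1786],"jaw":0.6},
  {"linear":[0,0,0],"rot":[0,0,0.1786],"jaw":0.6},
  {"linear":[-0.0249,0.0346,0],"rot":[0,0,0],"jaw":0.6},
  {"linear":[-0.0249,0.0346,0],"rot":[0,0,0],"jaw":0.6},
  {"linear":[-0.0249,0.0346,0],"rot":[0,0,0],"jaw":0.6},
  {"linear":[-0.0249,0.0346,0],"rot":[0,0,0],"jaw":0.6},
  {"linear":[-0.0249,0.0346,0],"rot":[0,0,0],"jaw":0.6},
  {"linear":[-0.0249,0.0346,0],"rot":[0,0,0],"jaw":0.6},
  {"linear":[-0.0249,0.0346,0],"rot":[0,0,0],"jaw":0.6},
  {"linear":[-0.0249,0.0346,0],"rot":[0,0,0],"jaw":0.6},
  {"linear":[-0.0249,0.0346,0],"rot":[0,0,0],"jaw":0.6},
  {"linear":[-0.0249,0.0346,0],"rot":[0,0,0],"jaw":0.6},
  {"linear":[-0.0249,0.0346,0],"rot":[0,0,0],"jaw":0.6},
  {"linear":[-0.0249,0.0346,0],"rot":[0,0,0],"jaw":0.6},
])

```text
t: 3.85
position: [533.6, 139.1, 227.4]
tool_rot: [3.141, -0.0, 1.366]
contact_force: [1.0, 0.4, -0.5]
width: 51.3
grip_force: 0.0
```

Emit:
apply_moves([
  {"linear":[0,0,0.022],"rot":[0,0,0],"jaw":0.6},
  {"linear":[0,0,0.022],"rot":[0,0,0],"jaw":0.6},
  {"linear":[0,0,0.02],"rot":[0,0,0],"jaw":0.6},
  {"linear":[0,0,0.01],"rot":[0,0,0],"jaw":0.6},
  {"linear":[0,0,0],"rot":[0,0,0],"jaw":0.4},
  {"linear":[0,0,0],"rot":[0,0,0],"jaw":0.3},
  {"linear":[0,0,0],"rot":[0,0,0],"jaw":0.15},
  {"linear":[0,0,0],"rot":[0,0,0],"jaw":0.1},
  {"linear":[0,0,0],"rot":[0,0,0],"jaw":0.1},
], newtons=25)

```text
t: 4.97
position: [533.1, 140.3, 154.1]
tool_rot: [3.14, -0.001, 1.366]
contact_force: [-0.4, -0.8, 5.1]
width: 14.7
grip_force: 24.8
```

Emit:
apply_moves([
  {"linear":[0,0,0],"rot":[0,0,0],"jaw":0.05},
  {"linear":[0,0,-0.003],"rot":[0,0,0],"jaw":0.05},
  {"linear":[0,0,-0.003],"rot":[0,0,0],"jaw":0.05},
  {"linear":[0,0,0],"rot":[0,0,0],"jaw":0.05},
], newtons=60)

```text
t: 5.48
position: [532.7, 140.3, 159.3]
tool_rot: [-3.141, 0.0, 1.366]
contact_force: [-0.1, 1.1, -1.6]
width: 12.4
grip_force: 58.6
```

```bash
python3 - <<'E'
from h import *
s=manip.observe();print(s["position"],s["contact_force"],s["moment"],s["width"])
E
```

```text
[532.68713548 140.28197238 159.30116657] [-0.08492595  1.1436491  -1.61880856] [-0.03890082  0.00861864 -0.00450865] 12.407040808673434
```

Emit:
apply_moves([
  {"linear":[0,-0.0045,0],"rot":[0,0,0],"jaw":0.05},
  {"linear":[0,-0.0045,0],"rot":[0,0,0],"jaw":0.05},
  {"linear":[0,-0.0045,0],"rot":[0,0,0],"jaw":0.05},
  {"linear":[0,0,0],"rot":[0,0,0],"jaw":0.05},
])

```text
t: 5.98
position: [519.1, 143.1, 159.4]
tool_rot: [3.142, -0.0, 1.366]
contact_force: [-0.6, -0.2, -1.9]
width: 12.2
grip_force: 58.6
```

Emit:
apply_moves([
  {"linear":[0,0,-0.006],"rot":[0,0,0],"jaw":0.05},
  {"linear":[0,0,-0.008],"rot":[0,0,0],"jaw":0.05},
  {"linear":[0,0,-0.008],"rot":[0,0,0],"jaw":0.05},
])

```text
t: 6.35
position: [519.7, 143.0, 182.1]
tool_rot: [3.141, -0.0, 1.366]
contact_force: [0.3, -0.3, -1.6]
width: 12.4
grip_force: 58.6
```

Emit:
apply_moves([
  {"linear":[0,0,-0.02],"rot":[0,0,0],"jaw":0.05},
  {"linear":[0,0,-0.02],"rot":[0,0,0],"jaw":0.05},
  {"linear":[-0.005,-0.03,0],"rot":[0,0,0],"jaw":0.05},
  {"linear":[-0.005,-0.03,0],"rot":[0,0,0],"jaw":0.05},
  {"linear":[-0.005,-0.03,0],"rot":[0,0,0],"jaw":0.05},
  {"linear":[-0.005,-0.03,0],"rot":[0,0,0],"jaw":0.05},
  {"linear":[0,0,0.03],"rot":[0,0,0],"jaw":0.05},
  {"linear":[0,0,0.03],"rot":[0,0,0],"jaw":0.05},
  {"linear":[0,0,0.03],"rot":[0,0,0],"jaw":0.05},
  {"linear":[0,0,0.03],"rot":[0,0,0],"jaw":0.05},
  {"linear":[0,0,0.03],"rot":[0,0,0],"jaw":0.05},
  {"linear":[0,0,0.02],"rot":[0,0,0],"jaw":0.05},
  {"linear":[0,0,0.01],"rot":[0,0,0],"jaw":0.05},
  {"linear":[0,0,0.004],"rot":[0,0,0],"jaw":0.05},
])

```text
t: 8.1
position: [398.2, 147.8, 37.4]
tool_rot: [3.141, -0.0, 1.366]
contact_force: [0.6, 0.4, -2.0]
width: 11.9
grip_force: 58.8
```

```bash
python3 - <<'E'
from h import *
out=[]
im=vision.capture("scene");cv2.imwrite("pics/scene1.png",im[:,:,::-1])
for n in("vial_blue","vial_black","vial_white","vial_grey","rack_floor","bar"):
    for f in(spotter.tip_of,spotter.search_frame):
        print(n,f.__name__,[(np.round(d["position"],1).tolist(),round(d["conf"],2)) for d in f("scene",n)[:2]])
im2=vision.capture("top");cv2.imwrite("pics/top1.png",im2[:,:,::-1])
for n in("vial_blue","vial_black"):
    print(n,[(np.round(d["position"],1).tolist(),round(d["conf"],2)) for d in spotter.tip_of("top",n)[:2]])
a=lay("scene",im,[],250,155,75,65,6);b=lay("top",im2,[],240,175,70,60,5.5)
o=np.zeros((600,800,3),np.uint8);o[:390,:450]=a[:390,:450];o[:330,450:800]=b[:330,:350]
cv2.imwrite("pics/c1.png",o)
E
```

```text
vial_blue call [([399.4, 151.7, 1.5], 0.66), ([543.5, 192.3, 65.5], 0.37)]
vial_blue call [([506.3, 41.6, 58.4], 0.52)]
vial_black call []
vial_black call []
vial_white call [([526.8, 122.8, 70.4], 0.38)]
vial_white call []
vial_grey call [([536.7, 159.1, 68.3], 0.43)]
vial_grey call []
rack_floor call [([533.8, 136.7, 66.2], 0.7), ([434.4, -500.1, 1.2], 0.68)]
rack_floor call [([505.2, 39.4, 58.8], 0.72)]
bar call [([401.5, 152.9, 2.5], 0.62)]
bar call [([388.8, 122.2, 13.6], 0.68)]
vial_blue [([542.3, 191.4, 69.7], 0.56)]
vial_black [([526.7, 84.7, 68.6], 0.42), ([535.2, -263.8, 0.2], 0.17)]
```

View pics/c1.png

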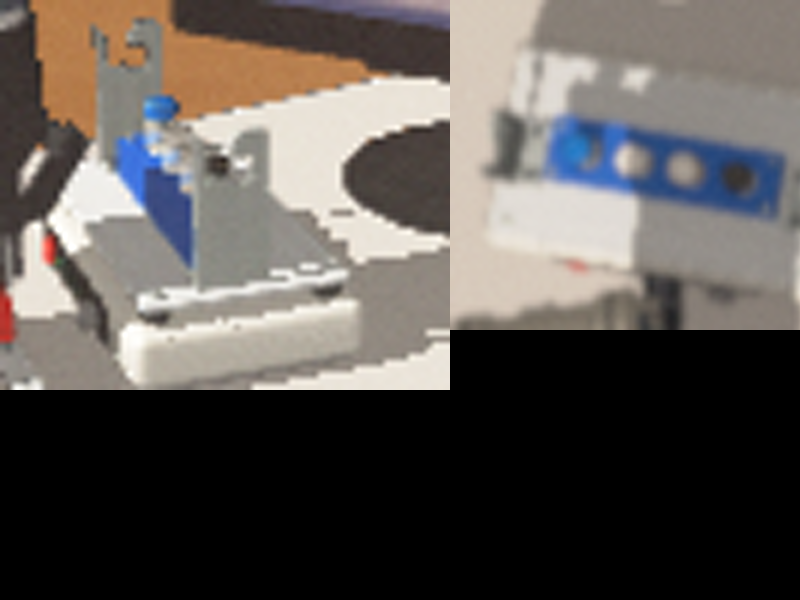

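The blue cap shows at the left (+y) well, at top-crop (575,148), next to white, white and black at (737,178). The bar is just above the table, so I'll set it down and release.

Emit:
apply_moves([
  {"linear":[0,0,0.0025],"rot":[0,0,0],"jaw":0.05},
  {"linear":[0,0,0.0015],"rot":[0,0,0],"jaw":0.05},
  {"linear":[0,0,0],"rot":[0,0,0],"jaw":0.05},
])

```text
t: 9.28
position: [397.8, 147.8, 33.1]
tool_rot: [-3.141, 0.0, 1.366]
contact_force: [0.1, 0.5, -2.0]
width: 12.2
grip_force: 58.8
```

Emit:
apply_moves([
  {"linear":[0,0,0.001],"rot":[0,0,0],"jaw":0.05},
  {"linear":[0,0,0.001],"rot":[0,0,0],"jaw":0.05},
])

```text
t: 9.52
position: [398.6, 147.7, 32.1]
tool_rot: [3.14, -0.0, 1.366]
contact_force: [-4.5, -1.7, 22.7]
width: 12.3
grip_force: 63.3
```

Emit:
apply_moves([
  {"linear":[0,0,-0.001],"rot":[0,0,0],"jaw":0.05},
  {"linear":[0,0,0],"rot":[0,0,0],"jaw":0.55},
  {"linear":[0,0,0],"rot":[0,0,0],"jaw":0.55},
  {"linear":[0,0,0],"rot":[0,0,0],"jaw":0.55},
  {"linear":[0,0,-0.02],"rot":[0,0,0],"jaw":0.55},
  {"linear":[0,0,-0.03],"rot":[0,0,0],"jaw":0.55},
  {"linear":[0,0,-0.03],"rot":[0,0,0],"jaw":0.55},
  {"linear":[0,0,-0.03],"rot":[0,0,0],"jaw":0.55},
  {"linear":[0,0,-0.03],"rot":[0,0,0],"jaw":0.55},
  {"linear":[0,0,-0.03],"rot":[0,0,0],"jaw":0.55},
  {"linear":[0.0147,0.0266,0],"rot":[0,0,0],"jaw":0.55},
  {"linear":[0.0147,0.0266,0],"rot":[0,0,0],"jaw":0.55},
  {"linear":[0.0147,0.0266,0],"rot":[0,0,0],"jaw":0.55},
  {"linear":[0.0147,0.0266,0],"rot":[0,0,0],"jaw":0.55},
  {"linear":[0.0147,0.0266,0],"rot":[0,0,0],"jaw":0.55},
  {"linear":[0,0,0.005],"rot":[0,0,0],"jaw":0.55},
])

```text
t: 11.52
position: [544.5, 193.1, 196.4]
tool_rot: [-3.141, 0.0, 1.366]
contact_force: [0.4, -0.6, -0.3]
width: 46.7
grip_force: 0.0
```

```bash
python3 - <<'E'
from h import *
s=manip.observe();print(s["position"],s["contact_force"],s["width"])
im=vision.capture("scene");cv2.imwrite("pics/scene2.png",im[:,:,::-1])
for n in("bar","vial_blue"):
    print(n,[(np.round(d["position"],1).tolist(),round(d["conf"],2)) for d in spotter.tip_of("scene",n)[:2]])
E
```

```text
[544.52603904 193.08830441 196.36262258] [ 0.38205056 -0.55221097 -0.26975843] 46.67825237244919
bar [([401.6, 148.9, 0.2], 0.51)]
vial_blue [([541.1, 191.6, 69.0], 0.43), ([623.2, -298.2, 2.1], 0.39)]
```

Bar laid down. Descending onto the cap and gripping gently.

Emit:
apply_moves([
  {"linear":[0,-0.001,0.025],"rot":[0,0,0],"jaw":0.55},
  {"linear":[0,0,0.025],"rot":[0,0,0],"jaw":0.55},
  {"linear":[0,0,0.018],"rot":[0,0,0],"jaw":0.55},
  {"linear":[0,0,0.008],"rot":[0,0,0],"jaw":0.55},
  {"linear":[0,0,0],"rot":[0,0,0],"jaw":0.4},
  {"linear":[0,0,0],"rot":[0,0,0],"jaw":0.3},
  {"linear":[0,0,0],"rot":[0,0,0],"jaw":0.2},
  {"linear":[0,0,0],"rot":[0,0,0],"jaw":0.2},
  {"linear":[0,0,0],"rot":[0,0,0],"jaw":0.15},
], newtons=20)

```text
t: 12.8
position: [542.1, 193.0, 121.4]
tool_rot: [3.141, -0.0, 1.366]
contact_force: [-0.5, -0.5, -0.5]
width: 13.2
grip_force: 0.0
```

Nothing is gripped (13 mm opening), so I'll look.

```bash
python3 - <<'E'
from h import *
im=vision.capture("scene");im2=vision.capture("top")
a=lay("scene",im,[],240,110,85,110,5);b=lay("top",im2,[],220,165,75,60,5)
o=np.zeros((600,800,3),np.uint8);o[:550,:425]=a;o[:300,425:800]=b
cv2.imwrite("pics/c2.png",o)
E
```

```text
(no output)
```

View pics/c2.png

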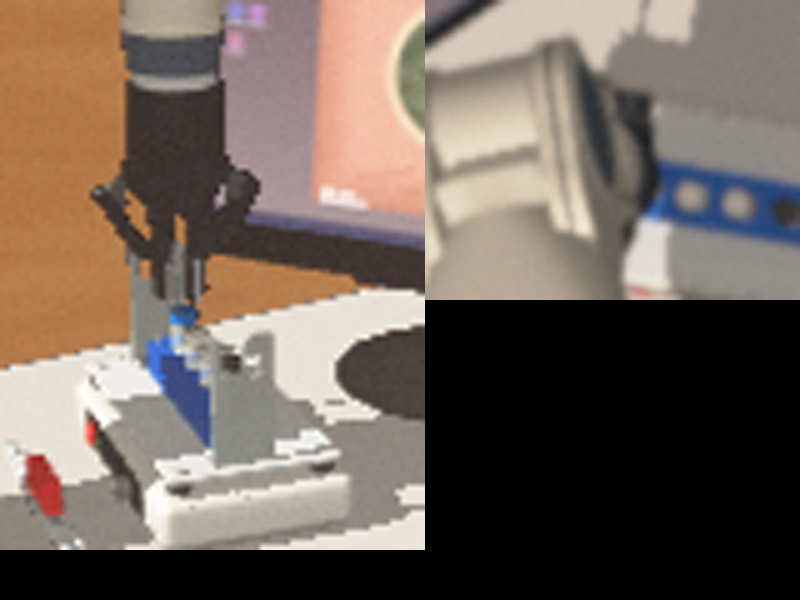

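```bash
python3 - <<'E'
from h import *
s=manip.observe();print(s["position"],s["width"],s["contact_force"])
P=[[542,193,96],[542,193,121],[542,193,115],[543,193,120],[543.5,193,109],[543.5,193,88]]
print(((proj("scene",P)-[240,110]+.5)*5).round())
print(((proj("scene",fr(533,140.3,-.205,[[0,54,120],[0,18,116],[0,-18,116],[0,-54,120],[-7,105,158],[14,-105,158],[-23,-80,88],[-23,80,88]]))-[240,110]+.5)*5).round())
E
```

```text
[542.11175138 192.95828772 121.31098158] 12.775026968338578 [-0.16739394 -0.73153048 -0.31460938]
[[183. 340.]
 [182. 310.]
 [182. 317.]
 [183. 311.]
 [184. 324.]
 [185. 349.]]
[[184. 310.]
 [198. 331.]
 [212. 347.]
 [227. 359.]
 [155. 245.]
 [268. 332.]
 [209. 417.]
 [148. 341.]]
```

```bash
python3 - <<'E'
from h import *
im1=cv2.imread("pics/scene1.png")[:,:,::-1];im=vision.capture("scene")
p=proj("scene",[[398,147.8,37.4],[398,147.8,31.4],[398,147.8,12.4],[398,147.8,5],[398,147.8,43]]);print(p)
a=lay("scene",im1,[],205,155,65,80,6);print(((p-[205,155]+.5)*6).round())
b=lay("scene",im,[],250,140,50,60,8)
o=np.zeros((600,800,3),np.uint8);o[:480,:390]=a;o[:480,400:800]=b
cv2.imwrite("pics/c3.png",o)
E
```

```text
[[248.03430744 203.53608721]
 [248.13280142 204.99794109]
 [248.44261476 209.59175354]
 [248.56242797 211.36649624]
 [247.94209269 202.16680911]]
[[261. 294.]
 [262. 303.]
 [264. 331.]
 [264. 341.]
 [261. 286.]]
```

View pics/c3.png

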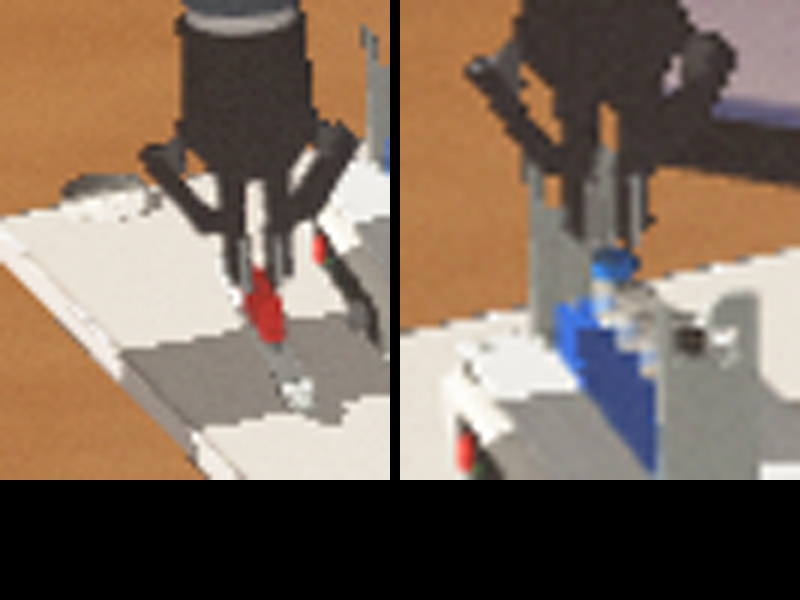

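Tips end only about at TCP height, so the fingers reach far less than nominal; they're just above the blue cap at right-crop (613,262). I'll open, go about 18 mm deeper and grip.

Emit:
apply_moves([
  {"linear":[0,0.001,-0.004],"rot":[0,0,0],"jaw":0.6},
  {"linear":[0,0,0],"rot":[0,0,0],"jaw":0.6},
  {"linear":[0,0,0],"rot":[0,0,0],"jaw":0.6},
  {"linear":[0,0,0],"rot":[0,0,0],"jaw":0.6},
  {"linear":[0,0,0.01],"rot":[0,0,0],"jaw":0.6},
  {"linear":[0,0,0.008],"rot":[0,0,0],"jaw":0.6},
  {"linear":[0,0,0.004],"rot":[0,0,0],"jaw":0.6},
  {"linear":[0,0,0],"rot":[0,0,0],"jaw":0.6},
])

```text
t: 13.95
position: [542.9, 192.7, 102.8]
tool_rot: [-3.141, 0.0, 1.366]
contact_force: [0.6, -0.4, 0.4]
width: 50.8
grip_force: 0.0
```

Emit:
apply_moves([
  {"linear":[0,0,0],"rot":[0,0,0],"jaw":0.4},
  {"linear":[0,0,0],"rot":[0,0,0],"jaw":0.3},
  {"linear":[0,0,0],"rot":[0,0,0],"jaw":0.2},
  {"linear":[0,0,0],"rot":[0,0,0],"jaw":0.15},
  {"linear":[0,0,0],"rot":[0,0,0],"jaw":0.15},
])

```text
t: 14.58
position: [543.2, 192.8, 103.5]
tool_rot: [3.141, -0.0, 1.366]
contact_force: [-0.1, 0.1, 3.3]
width: 20.9
grip_force: 19.6
```

```bash
python3 - <<'E'
from h import *
im=vision.capture("scene")
a=lay("scene",im,[],245,140,65,60,9)
cv2.imwrite("pics/c4.png",a)
E
```

```text
(no output)
```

View pics/c4.png

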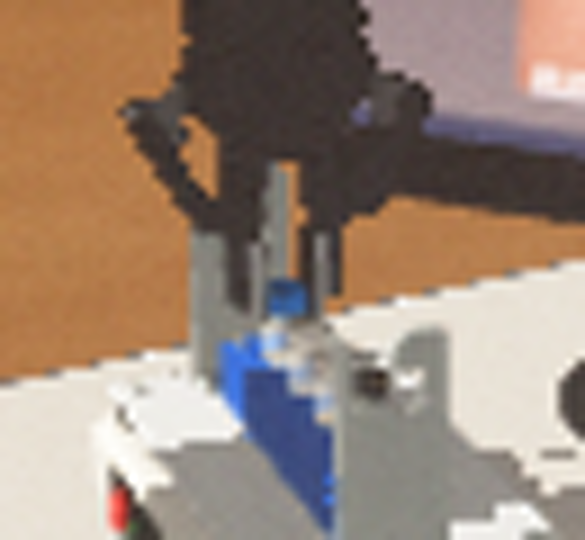

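The cap at (287,297) is held between the pads. Now lifting.

Emit:
apply_moves([
  {"linear":[0,0,0],"rot":[0,0,0],"jaw":0.1},
  {"linear":[0,0,-0.005],"rot":[0,0,0],"jaw":0.1},
  {"linear":[0,0,-0.01],"rot":[0,0,0],"jaw":0.1},
  {"linear":[0,0,-0.015],"rot":[0,0,0],"jaw":0.1},
  {"linear":[0,0,-0.02],"rot":[0,0,0],"jaw":0.1},
  {"linear":[0,0,-0.02],"rot":[0,0,0],"jaw":0.1},
  {"linear":[0,0,-0.02],"rot":[0,0,0],"jaw":0.1},
  {"linear":[0,0,-0.015],"rot":[0,0,0],"jaw":0.1},
  {"linear":[0,0,-0.005],"rot":[0,0,0],"jaw":0.1},
  {"linear":[0,0,0],"rot":[0,0,0],"jaw":0.1},
], newtons=25)

```text
t: 15.88
position: [543.1, 192.7, 213.3]
tool_rot: [3.142, -0.0, 1.366]
contact_force: [0.1, -0.1, -1.2]
width: 20.8
grip_force: 24.5
```

```bash
python3 - <<'E'
from h import *
s=manip.observe();print(s["position"],s["contact_force"],s["width"])
im=vision.capture("scene");cv2.imwrite("pics/scene3.png",im[:,:,::-1]);im2=vision.capture("top");cv2.imwrite("pics/top3.png",im2[:,:,::-1])
for c in("scene","top"):
  for n in("vial_blue","tray"):
    print(n,[(np.round(d["position"],1).tolist(),round(d["conf"],2)) for d in spotter.tip_of(c,n)[:2]])
a=lay("scene",im,[],245,110,65,75,6)
T=(534.5,-265.5,-.07);ss=[(fr(*T,box(-125,125,-42,42,26)),(255,0,255)),(fr(*T,box(-61,-59,-1,1,2)),(0,255,255))]
b=lay("top",im2,ss,350,150,70,100,5)
o=np.zeros((500,750,3),np.uint8);o[:450,:390]=a;o[:500,400:750]=b;cv2.imwrite("pics/c5.png",o)
E
```

```text
[543.08885492 192.71725083 213.26288722] [ 0.12519108 -0.07204275 -1.15158999] 20.83645945684009
vial_blue [([544.9, 194.7, 176.5], 0.4)]
tray [([529.3, -268.8, 3.4], 0.78), ([541.0, 194.6, 176.1], 0.47)]
vial_blue []
tray [([535.6, -264.0, 0.3], 0.81)]
```

View pics/c5.png

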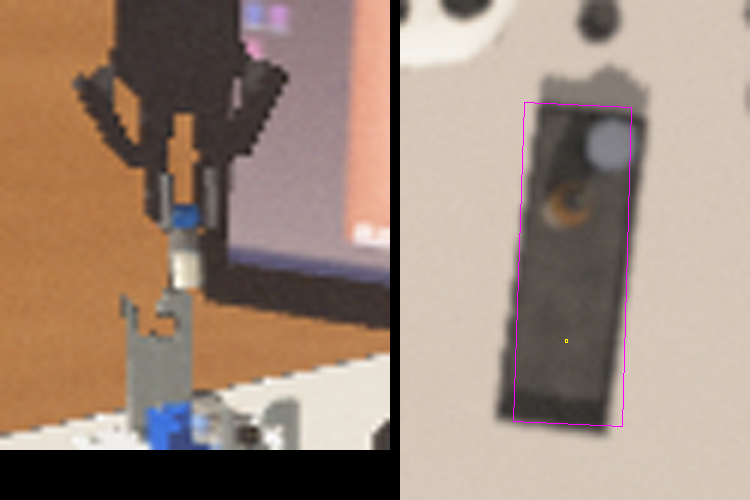

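Vial hangs upright at left crop (185,248); the tray is turned a bit more than I modelled (near end at right crop (554,425)). Carrying to the free part.

Emit:
apply_moves([
  {"linear":[-0.015,0.0015,0],"rot":[0,0,0],"jaw":0.1},
  {"linear":[-0.03,0.0015,0],"rot":[0,0,0],"jaw":0.1},
  {"linear":[-0.03,0.0015,0],"rot":[0,0,0],"jaw":0.1},
  {"linear":[-0.03,0.0015,0],"rot":[0,0,0],"jaw":0.1},
  {"linear":[-0.03,0.0015,0],"rot":[0,0,0],"jaw":0.1},
  {"linear":[-0.03,0.0015,0],"rot":[0,0,0],"jaw":0.1},
  {"linear":[-0.03,0.0015,0],"rot":[0,0,0],"jaw":0.1},
  {"linear":[-0.03,0.0015,0],"rot":[0,0,0],"jaw":0.1},
  {"linear":[-0.03,0.0015,0],"rot":[0,0,0],"jaw":0.1},
  {"linear":[-0.03,0.0015,0],"rot":[0,0,0],"jaw":0.1},
  {"linear":[-0.03,0.0015,0],"rot":[0,0,0],"jaw":0.1},
  {"linear":[-0.03,0.0015,0],"rot":[0,0,0],"jaw":0.1},
  {"linear":[-0.03,0.0015,0],"rot":[0,0,0],"jaw":0.1},
  {"linear":[-0.03,0.0015,0],"rot":[0,0,0],"jaw":0.1},
  {"linear":[-0.03,0.0015,0],"rot":[0,0,0],"jaw":0.1},
  {"linear":[-0.019,0.0022,0],"rot":[0,0,0],"jaw":0.1},
  {"linear":[0,0,0.02],"rot":[0,0,0],"jaw":0.1},
  {"linear":[0,0,0.03],"rot":[0,0,0],"jaw":0.1},
  {"linear":[0,0,0.03],"rot":[0,0,0],"jaw":0.1},
  {"linear":[0,0,0.02],"rot":[0,0,0],"jaw":0.1},
])

```text
t: 18.68
position: [474.3, -256.6, 112.0]
tool_rot: [-3.14, -0.001, 1.366]
contact_force: [0.9, 0.3, -0.2]
width: 20.3
grip_force: 24.5
```

```bash
python3 - <<'E'
from h import *
s=manip.observe();print(s["position"],s["contact_force"],s["width"])
im=vision.capture("scene");cv2.imwrite("pics/scene4.png",im[:,:,::-1])
for n in("vial_blue","tray"):
    print(n,[(np.round(d["position"],1).tolist(),round(d["conf"],2)) for d in spotter.tip_of("scene",n)[:2]])
T=(534.5,-264,-.145);x,y=s["position"][:2]
ss=[(fr(*T,box(-125,125,-42,42,26)),(255,0,255)),(np.array([[x-8,y,2],[x+8,y,2]]),(0,255,255)),(np.array([[x,y-8,2],[x,y+8,2]]),(0,255,255))]
cv2.imwrite("pics/c6.png",lay("scene",im,ss,290,180,110,95,7))
E
```

```text
[ 474.27164627 -256.60897084  111.96193413] [ 0.8727196   0.33163822 -0.237413  ] 20.334488244058452
vial_blue [([471.7, -255.8, 73.9], 0.6)]
tray [([534.7, 136.2, 65.4], 0.55)]
```

View pics/c6.png

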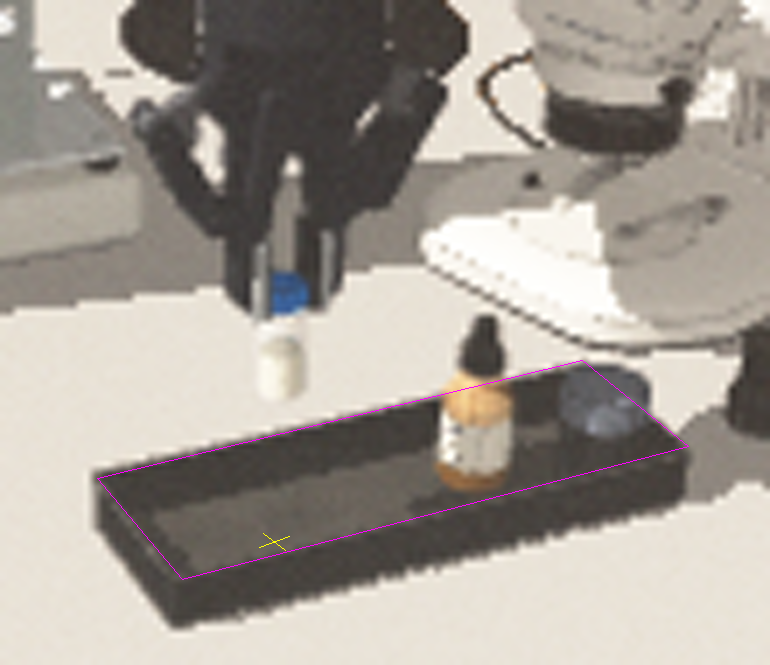

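The tray outline fits and the vial's foot point (275,541) lies on the free floor. Lowering.

Emit:
apply_moves([
  {"linear":[0,0,0.025],"rot":[0,0,0],"jaw":0.1},
  {"linear":[0,0,0.02],"rot":[0,0,0],"jaw":0.1},
  {"linear":[0,0,0.015],"rot":[0,0,0],"jaw":0.1},
  {"linear":[0,0,0.008],"rot":[0,0,0],"jaw":0.1},
  {"linear":[0,0,0.004],"rot":[0,0,0],"jaw":0.1},
  {"linear":[0,0,0],"rot":[0,0,0],"jaw":0.1},
])

```text
t: 19.58
position: [475.1, -256.9, 41.5]
tool_rot: [3.141, 0.0, 1.366]
contact_force: [0.3, 0.2, 0.0]
width: 20.1
grip_force: 24.5
```

Emit:
apply_moves([
  {"linear":[0,0,0.001],"rot":[0,0,0],"jaw":0.1},
  {"linear":[0,0,0.001],"rot":[0,0,0],"jaw":0.1},
  {"linear":[0,0,0.001],"rot":[0,0,0],"jaw":0.1},
  {"linear":[0,0,0],"rot":[0,0,0],"jaw":0.1},
])

```text
t: 20.08
position: [474.9, -256.8, 38.2]
tool_rot: [-3.141, -0.0, 1.366]
contact_force: [-0.6, -0.7, -0.1]
width: 20.8
grip_force: 24.5
```

Emit:
apply_moves([
  {"linear":[0,0,0.0007],"rot":[0,0,0],"jaw":0.1},
  {"linear":[0,0,0.0007],"rot":[0,0,0],"jaw":0.1},
])

```text
t: 20.32
position: [475.2, -257.0, 37.3]
tool_rot: [3.141, 0.0, 1.366]
contact_force: [-2.7, 0.8, 9.2]
width: 20.5
grip_force: 25.2
```

Emit:
apply_moves([
  {"linear":[0,0,-0.0006],"rot":[0,0,0],"jaw":0.1},
  {"linear":[0,0,0],"rot":[0,0,0],"jaw":0.3},
  {"linear":[0,0,0],"rot":[0,0,0],"jaw":0.45},
  {"linear":[0,0,0],"rot":[0,0,0],"jaw":0.55},
  {"linear":[0,0,0],"rot":[0,0,0],"jaw":0.55},
  {"linear":[0,0,-0.01],"rot":[0,0,0],"jaw":0.55},
  {"linear":[0,0,-0.025],"rot":[0,0,0],"jaw":0.55},
  {"linear":[0,0,-0.03],"rot":[0,0,0],"jaw":0.55},
  {"linear":[0,0,-0.04],"rot":[0,0,0],"jaw":0.55},
  {"linear":[0,0,-0.04],"rot":[0,0,0],"jaw":0.55},
  {"linear":[0,0,-0.04],"rot":[0,0,0],"jaw":0.55},
  {"linear":[0,0,-0.02],"rot":[0,0,0],"jaw":0.55},
  {"linear":[0,0,0],"rot":[0,0,0],"jaw":0.55},
])

```text
t: 21.95
position: [475.4, -257.1, 244.4]
tool_rot: [3.138, 0.001, 1.366]
contact_force: [0.3, -0.1, 0.5]
width: 47.3
grip_force: 0.0
```

```bash
python3 - <<'E'
from h import *
s=manip.observe();print(s["position"],s["contact_force"],s["width"])
im=vision.capture("scene");cv2.imwrite("pics/scene5.png",im[:,:,::-1])
im2=vision.capture("top");cv2.imwrite("pics/top5.png",im2[:,:,::-1])
for c in("scene","top"):
  for n in("vial_blue","bar"):
    print(n,[(np.round(d["position"],1).tolist(),round(d["conf"],2)) for d in spotter.tip_of(c,n)[:2]])
B=(398.2,147.7,-.205)
bx=[(fr(*B,box(-8,8,-28,28,38)),(0,255,255)),(fr(*B,box(-5,5,-115,115,8)),(0,255,0))]
a=lay("scene",im,bx,205,180,85,55,4.5);b=lay("scene",im,[],300,195,85,60,4.5);c=lay("top",im2,bx,235,205,80,60,4.5)
o=np.zeros((600,800,3),np.uint8)
for v,x,y in((a,0,0),(b,400,0),(c,0,300)): o[y:y+v.shape[0],x:x+v.shape[1]]=v
cv2.imwrite("pics/c7.png",o)
E
```

```text
[ 475.403604   -257.07795968  244.36875426] [ 0.25707062 -0.10994591  0.49145332] 47.30883546074073
vial_blue [([477.2, -257.4, -1.5], 0.45)]
bar [([401.2, 148.2, -1.8], 0.49)]
vial_blue [([475.3, -261.2, 4.2], 0.55)]
bar [([398.6, 147.5, 0.1], 0.61)]
```

View pics/c7.png

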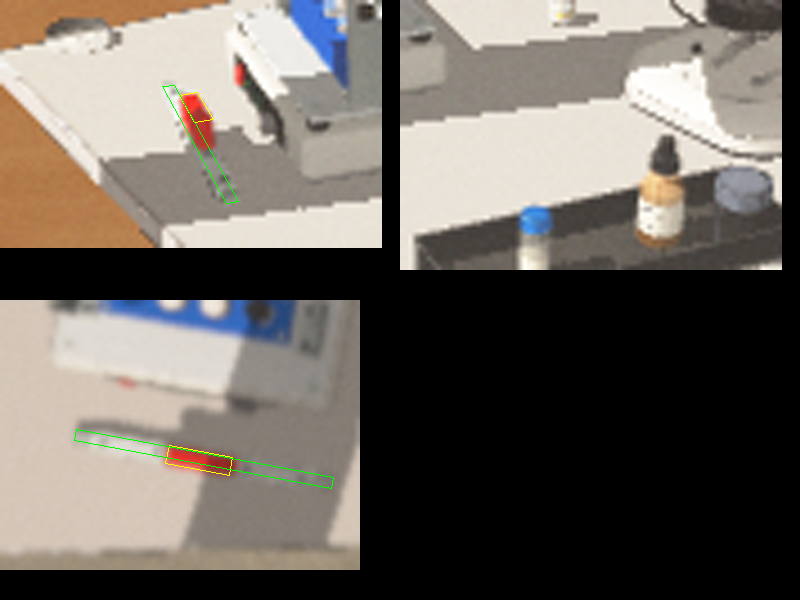

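Vial stands upright in the tray at (536,235); bar lies on its modelled pose at lower crop (198,462). Going back for the bar, gripping about 12 mm deeper this time.

Emit:
apply_moves([
  {"linear":[0.0293,-0.0121,0],"rot":[0,0,0],"jaw":0.55},
  {"linear":[0.0293,-0.0121,0],"rot":[0,0,0],"jaw":0.55},
  {"linear":[0.0293,-0.0121,0],"rot":[0,0,0],"jaw":0.55},
  {"linear":[0.0293,-0.0121,0],"rot":[0,0,0],"jaw":0.55},
  {"linear":[0.0293,-0.0121,0],"rot":[0,0,0],"jaw":0.55},
  {"linear":[0.0293,-0.0121,0],"rot":[0,0,0],"jaw":0.55},
  {"linear":[0.0293,-0.0121,0],"rot":[0,0,0],"jaw":0.55},
  {"linear":[0.0293,-0.0121,0],"rot":[0,0,0],"jaw":0.55},
  {"linear":[0.0293,-0.0121,0],"rot":[0,0,0],"jaw":0.55},
  {"linear":[0.0293,-0.0121,0],"rot":[0,0,0],"jaw":0.55},
  {"linear":[0.0293,-0.0121,0],"rot":[0,0,0],"jaw":0.55},
  {"linear":[0.0293,-0.0121,0],"rot":[0,0,0],"jaw":0.55},
  {"linear":[0.0293,-0.0121,0],"rot":[0,0,0],"jaw":0.55},
  {"linear":[0,0,0.03],"rot":[0,0,0],"jaw":0.55},
  {"linear":[0,0,0.04],"rot":[0,0,0],"jaw":0.55},
  {"linear":[0,0,0.04],"rot":[0,0,0],"jaw":0.55},
  {"linear":[0,0,0.03],"rot":[0,0,0],"jaw":0.55},
  {"linear":[0,0,0.02],"rot":[0,0,0],"jaw":0.55},
  {"linear":[0,0,0.02],"rot":[0,0,0],"jaw":0.55},
  {"linear":[0,0,0],"rot":[0,0,0],"jaw":0.55},
])

```text
t: 24.75
position: [397.2, 147.9, 61.2]
tool_rot: [-3.138, 0.001, 1.366]
contact_force: [0.3, 0.6, -0.6]
width: 46.5
grip_force: 0.0
```

Emit:
apply_moves([
  {"linear":[0,0.0005,0.015],"rot":[0,0,0],"jaw":0.55},
  {"linear":[0,0,0.012],"rot":[0,0,0],"jaw":0.55},
  {"linear":[0,0,0.007],"rot":[0,0,0],"jaw":0.55},
  {"linear":[0,0,0.006],"rot":[0,0,0],"jaw":0.55},
  {"linear":[0,0,0],"rot":[0,0,0],"jaw":0.55},
])

```text
t: 25.38
position: [398.7, 148.0, 22.3]
tool_rot: [-3.141, 0.0, 1.366]
contact_force: [0.3, 0.3, -0.3]
width: 47.2
grip_force: 0.0
```

Emit:
apply_moves([
  {"linear":[0,0,0],"rot":[0,0,0],"jaw":0.4},
  {"linear":[0,0,0],"rot":[0,0,0],"jaw":0.3},
  {"linear":[0,0,0],"rot":[0,0,0],"jaw":0.2},
  {"linear":[0,0,0],"rot":[0,0,0],"jaw":0.1},
  {"linear":[0,0,0],"rot":[0,0,0],"jaw":0.05},
  {"linear":[0,0,0],"rot":[0,0,0],"jaw":0.05},
], newtons=50)

```text
t: 26.12
position: [399.0, 148.1, 22.8]
tool_rot: [3.141, -0.0, 1.366]
contact_force: [-0.4, 0.4, 5.6]
width: 14.3
grip_force: 49.3
```

Emit:
apply_moves([
  {"linear":[0,0,-0.01],"rot":[0,0,0],"jaw":0.05},
  {"linear":[0,0,-0.03],"rot":[0,0,0],"jaw":0.05},
  {"linear":[0,0,-0.03],"rot":[0,0,0],"jaw":0.05},
  {"linear":[0,0,-0.03],"rot":[0,0,0],"jaw":0.05},
  {"linear":[0,0,-0.03],"rot":[0,0,0],"jaw":0.05},
  {"linear":[0,0,-0.03],"rot":[0,0,0],"jaw":0.05},
  {"linear":[0,0,-0.03],"rot":[0,0,0],"jaw":0.05},
  {"linear":[0.005,0.03,0],"rot":[0,0,0],"jaw":0.05},
  {"linear":[0.005,0.03,0],"rot":[0,0,0],"jaw":0.05},
  {"linear":[0.005,0.03,0],"rot":[0,0,0],"jaw":0.05},
  {"linear":[0.0047,0.0293,0],"rot":[0,0,0],"jaw":0.05},
  {"linear":[0,0,0],"rot":[0,0,0],"jaw":0.05},
  {"linear":[0,0,0],"rot":[0,0,0],"jaw":0.05},
])

```text
t: 27.75
position: [519.0, 143.0, 212.5]
tool_rot: [-3.141, 0.0, 1.366]
contact_force: [0.5, 0.3, -1.3]
width: 14.5
grip_force: 49.2
```

```bash
cat > obs.py <<'E'
from h import *
P=[]
for i in range(8):
    vision.capture("top");P.append(np.r_[manip.observe()["position"],manip.observe()["contact_force"]])
P=np.array(P);print(P.mean(0).round(2),P.std(0).round(2))
p=P.mean(0)[:2]-[533.0,140.3];u=np.array([.2033,.9791]);v=np.array([.9791,-.2033])
print("tool x,y rel home",p@u,p@v,manip.observe()["moment"],manip.observe()["tool_rot"])
E
python3 obs.py
```

```text
[ 5.1911e+02  1.4314e+02  2.1281e+02 -9.0000e-02  2.1000e-01 -1.5500e+00] [0.23 0.03 0.07 0.64 0.47 0.31]
tool x,y rel home -0.039485229406690685 -14.179033678556522 [-0.00052543  0.00468852 -0.0067871 ] [ 3.14120961e+00 -1.46980038e-04  1.36613470e+00]
```

Emit:
apply_moves([
  {"linear":[0,0.0005,0.02],"rot":[0,0,0],"jaw":0.05},
  {"linear":[0,0,0.012],"rot":[0,0,0],"jaw":0.05},
  {"linear":[0,0,0.008],"rot":[0,0,0],"jaw":0.05},
  {"linear":[0,0,0.006],"rot":[0,0,0],"jaw":0.05},
  {"linear":[0,0,0.006],"rot":[0,0,0],"jaw":0.05},
])

```text
t: 28.78
position: [520.3, 143.0, 160.4]
tool_rot: [3.141, -0.0, 1.366]
contact_force: [-0.4, 0.1, -1.2]
width: 14.7
grip_force: 49.2
```

Emit:
apply_moves([
  {"linear":[0,0,0.004],"rot":[0,0,0],"jaw":0.05},
  {"linear":[0,0,0.004],"rot":[0,0,0],"jaw":0.05},
  {"linear":[0,0,0.002],"rot":[0,0,0],"jaw":0.05},
  {"linear":[0,0,0],"rot":[0,0,0],"jaw":0.05},
])

```text
t: 29.28
position: [520.1, 143.0, 150.4]
tool_rot: [-3.141, 0.0, 1.366]
contact_force: [-0.0, -0.9, -1.9]
width: 14.4
grip_force: 49.2
```

```bash
python3 obs.py
```

```text
[ 5.2024e+02  1.4296e+02  1.5060e+02  2.9000e-01  1.0000e-02 -1.5300e+00] [0.02 0.01 0.03 0.45 0.54 0.47]
tool x,y rel home 0.012400306741198536 -13.030348248533748 [ 0.02358891 -0.00522436 -0.00477141] [ 3.14143858e+00 -2.40889579e-05  1.36600487e+00]
```

Free in the mouth at 6 mm above home. Sliding back 13 mm below the lips.

Emit:
apply_moves([
  {"linear":[0,0.0045,0],"rot":[0,0,0],"jaw":0.05},
  {"linear":[0,0.0045,0],"rot":[0,0,0],"jaw":0.05},
  {"linear":[0,0.004,0],"rot":[0,0,0],"jaw":0.05},
  {"linear":[0,0,0],"rot":[0,0,0],"jaw":0.05},
])

```text
t: 30.18
position: [533.2, 140.2, 150.3]
tool_rot: [-3.141, 0.0, 1.366]
contact_force: [-0.1, 0.6, -1.1]
width: 14.4
grip_force: 49.2
```

```bash
python3 obs.py
```

```text
[ 5.3284e+02  1.4032e+02  1.5044e+02 -9.0000e-02  1.9000e-01 -1.5800e+00] [0.07 0.03 0.07 0.57 0.49 0.58]
tool x,y rel home -0.011106488944258457 -0.16190092100699555 [ 0.0048338  -0.01425196  0.03005602] [3.14156248e+00 5.66464353e-06 1.36611041e+00]
```

Emit:
apply_moves([
  {"linear":[0,0,0.003],"rot":[0,0,0],"jaw":0.05},
  {"linear":[0,0,0.002],"rot":[0,0,0],"jaw":0.05},
  {"linear":[0,0,0],"rot":[0,0,0],"jaw":0.05},
])

```text
t: 30.95
position: [532.7, 140.3, 145.2]
tool_rot: [-3.141, 0.0, 1.366]
contact_force: [0.7, -0.1, -1.9]
width: 14.6
grip_force: 49.2
```

Emit:
apply_moves([
  {"linear":[0,0,0.0005],"rot":[0,0,0],"jaw":0.05},
  {"linear":[0,0,0.0005],"rot":[0,0,0],"jaw":0.05},
  {"linear":[0,0,0],"rot":[0,0,0],"jaw":0.05},
])

```text
t: 31.32
position: [533.0, 140.3, 144.8]
tool_rot: [3.141, -0.0, 1.366]
contact_force: [-0.6, -0.2, 2.9]
width: 14.6
grip_force: 49.7
```

```bash
python3 obs.py
```

```text
[ 5.3299e+02  1.4031e+02  1.4479e+02 -1.8200e+00 -3.2000e-01  4.4900e+00] [0.02 0.01 0.01 0.23 0.54 1.22]
tool x,y rel home 0.008098896216132058 -0.011679242538579436 [-0.08125613  0.43262777 -0.03645805] [ 3.14108516e+00 -7.73643550e-05  1.36600946e+00]
```

Emit:
apply_moves([
  {"linear":[0,0,0.0004],"rot":[0,0,0],"jaw":0.05},
  {"linear":[0,0,0],"rot":[0,0,0],"jaw":0.05},
])

```text
t: 31.98
position: [533.0, 140.3, 144.7]
tool_rot: [3.141, -0.0, 1.366]
contact_force: [-2.8, -0.8, 8.3]
width: 14.6
grip_force: 50.6
```

```bash
python3 obs.py
```

```text
[533.03 140.32 144.75  -2.88  -0.75   8.6 ] [0.01 0.01 0.01 0.35 0.41 0.53]
tool x,y rel home 0.02221672934227669 0.024631965166222167 [-0.0876269   0.62113319 -0.05086672] [ 3.14073863e+00 -1.90590403e-04  1.36596444e+00]
```

Seated firmly; release and retreat upward.

Emit:
apply_moves([
  {"linear":[0,0,-0.0004],"rot":[0,0,0],"jaw":0.1},
  {"linear":[0,0,0],"rot":[0,0,0],"jaw":0.3},
  {"linear":[0,0,0],"rot":[0,0,0],"jaw":0.45},
  {"linear":[0,0,0],"rot":[0,0,0],"jaw":0.55},
  {"linear":[0,0,0],"rot":[0,0,0],"jaw":0.55},
  {"linear":[0,0,-0.01],"rot":[0,0,0],"jaw":0.55},
  {"linear":[0,0,-0.025],"rot":[0,0,0],"jaw":0.55},
  {"linear":[0,0,-0.03],"rot":[0,0,0],"jaw":0.55},
  {"linear":[0,0,-0.03],"rot":[0,0,0],"jaw":0.55},
  {"linear":[0,-0.04,-0.02],"rot":[0,0,0],"jaw":0.55},
  {"linear":[0,-0.04,0],"rot":[0,0,0],"jaw":0.55},
  {"linear":[0,-0.04,0],"rot":[0,0,0],"jaw":0.55},
  {"linear":[0,0,0],"rot":[0,0,0],"jaw":0.55},
  {"linear":[0,0,0],"rot":[0,0,0],"jaw":0.55},
])

```text
t: 34.12
position: [416.0, 164.8, 260.2]
tool_rot: [3.14, -0.0, 1.366]
contact_force: [-0.3, -1.0, -1.2]
width: 47.1
grip_force: 0.0
```

```bash
python3 - <<'E'
from h import *
for c in("scene","top"):
  im=vision.capture(c)
  for n in("vial_blue","bar","vial_black","vial_white"):
    print(c,n,[(np.round(d["position"],1).tolist(),round(d["conf"],2)) for d in spotter.tip_of(c,n)[:2]])
  # compare with start picture around the bar
  a=cv2.imread(f"pics/{c}0.png")[:,:,::-1].astype(int);x,y,w,h=(255,150,50,60) if c=="scene" else (250,190,55,30)
  def cen(I):
    t=I.astype(int)[y:y+h,x:x+w];m=(t[...,0]-t[...,1]>90)&(t[...,0]-t[...,2]>60);b=np.argwhere(m);return b.mean(0)+[y,x],len(b),np.ptp(b,0)
  print(cen(a),cen(im),np.abs(a-im)[y:y+h,x:x+w].mean(), (np.abs(a-im)[y:y+h,x:x+w].max(2)>60).sum())
print(manip.observe()["contact_force"],manip.observe()["position"])
E
```

```text
scene vial_blue [([474.4, -257.1, 1.4], 0.45)]
scene bar [([533.8, 141.7, 120.6], 0.55)]
scene vial_black [([476.0, -258.7, -1.4], 0.17)]
scene vial_white []
(array([172.39393939, 277.98484848]), 66, array([33, 27])) (array([172.56923077, 277.29230769]), 65, array([34, 26])) 14.044333333333332 343
top vial_blue []
top bar [([533.7, 139.8, 121.8], 0.56)]
top vial_black []
top vial_white []
(array([203.84090909, 276.        ]), 44, array([ 4, 14])) (array([204.08333333, 274.97916667]), 48, array([ 4, 15])) 11.615757575757575 161
[ 0.72153455  1.20191746 -0.10754612] [415.57505038 164.63739083 259.30625009]
```

```bash
python3 -c "
from rig import workorder
print(workorder.finish_job())"
```

```text
the job is handed in; nothing more can be done
None
```

The job is handed in, with no verdict returned: the blue-capped vial stands upright in the free part of the tray, and the bar is back in both brackets by contact force and camera position, perhaps 3 mm off its start along y; the other vials were not re-checked after the bar went back.

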